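# Pack out a module frame with spacers and hold the clamp shut

### The arm

A 6-joint arm with a two-finger parallel gripper is mounted at the origin on a cart in front of the work surface, level with it; the furniture and walls round the work are solid. World frame = base frame: x ahead of the robot, y to its left, z up, the work surface at z = 0. Lengths are in mm, angles in rad, forces in N, time in s.
With the tool pointing down it reaches from about 275 to 750 mm from the base axis. Payload 10.2 kg.
Tool frame: the origin (TCP) lies on the front face of the gripper's body, between the roots of the fingers; the fingertips stand 73 mm ahead of it and the grasp point (between the pads) lies 54 mm ahead of it; z points along the fingers, y is the line along which they close (so a half turn about z gives the same grasp; the last joint's range is limited). The gripper opens to 85 mm and grips with 20 to 120 N. Pads are 22 mm wide; open, the fingers measure 114 mm over their backs; the gripper's body (76 mm by 85 mm) begins 54 mm behind the grasp point. The pads swing forward as they close: fully open they stand 13 mm farther back than shut.
Start: joints at [-1.473, 0.313, 1.498, -0, 1.331, -0.223], TCP at [165.533, -498.227, 303.894] pointing down, gripper open.
Joint ranges: [-2.94, 2.94], [-0.97, 2.17], [0.19, 2.56], [-1.23, 4.37], [0.02, 3.11], [-2.88, 2.88]. Speed limits (rad/s): [2.39, 2.39, 3.01, 3.14, 3.14, 3.14].

### API

Orientations are given as a unit quaternion [w, x, y, z].
In Python, from rig import * gives the robot as it stands.
- The arm moves only by the tool step_arm, never from a script. Its argument "plan" is a list of rows, each an object with "offset": the shift along the tool's x, y, z in cm, a list of three; "rot": the turn, a rotation vector about the tool's x, y, z in degrees, a list of three; "gripper": the finger opening in cm, from 0 to 8.54. In form: [{"offset": [x, y, z], "rot": [wx, wy, wz], "gripper": gripper}, ...]. A call has 1 to 12 rows; each row is the pose to reach, as a shift and turn from the pose commanded when the call began, along the tool's axes at that moment; what a row does not reach only later rows make up. A row lasts 1/10 s, in which the tool goes at most 50 mm and 8.59 degrees, less where a joint would pass 70% of its speed; a pose out of reach is approached as far as the arm can. A call with a gripper value outside its range is refused whole. The fingers move at their own pace and stop on an object; "squeeze" is the grip in N (left out, the last holds). Time passes only in rows, so rows that repeat a pose let the fingers close. It gives the time, the measured TCP pose, the force, the opening and the grip force at its end, in the units of the state.
- sense(): the state, without advancing time (a new reading comes with each control period).
- capture(name): name is "scene" or "side" or "wrist"; returns a dict with "color" (400x640x3 uint8, red, green, blue), "depth" (400x640 float32, mm along the optical axis (not along the pixel's ray), 0 where there is no reading), "vertical_fov" (degrees; the focal length in pixels is half the picture's height over the tangent of half this angle, whatever the lens; pixels are square), "cx", "cy" (the principal point, pixels), "rvec" (rotation vector, rad) and "tvec" (3), from world to camera coordinates, as OpenCV has them; the wrist camera has in their place "mount" (4x4, takes a point from camera to tool coordinates, whose origin is the TCP and whose axes are the flange's). Camera axes: x right, y down, z forward; pixel columns grow to the right and rows downward; lengths in mm; the calibration is good to about 2 mm. A picture is of the moment at which its call begins: read the wrist's pose just before it.
- finish_job(): hands the job in; it is judged then, once.
The state is a dict: "time_s": time; "joints": joint angles; "dq": joint speeds; "tau": joint torques, N m; "eef_pos": TCP position; "ee_rot": TCP orientation; "force": force on the tool from outside, world axes, zero at the start; "wrist_torque": the same for the moment, N m; "grip_width": opening from 0.0 (shut) to 1.0 (fully open); "grip_force": force on a finger pad.
Only numpy, scipy, OpenCV 4.12 (cv2) and the standard library are available. Lean on these libraries where they do the work, as an engineer would, in place of code of your own. Each camera call takes 0.05 s, during which the arm holds its last target. There are 200 camera calls.

### The job

The electronics module in the small metal frame has empty space between it and the sliding clamp. Stand spacer blocks in that gap, one after another, until pushing the clamp in nips the stack firmly against the module instead of running to the end of its travel; the frame may need one or two. Finish with your fingers still pushing the clamp firmly home against the upright stack, holding it there ready for a colleague to tighten the screws, and leave the other things on the worktop where they are.

Things in the scene. Friction and masses are not known exactly. Their poses are not given: they have to be found in the camera images.
- frame: fixed grey frame 210 mm (x) by 96 mm. Origin: centre of its underside, on the worktop; x points from the clamp end to the module end, z up. Floor top at 6 mm. Two rails along x, 66 mm apart inside, tops 14 mm up. Near bracket at x = -101 mm, 26 mm high; the clamp's guide rods stick out through it to x = -136 mm, below 23 mm height
- module: black electronics module 80 mm (x) by 62 by 40 mm with two small knobs on top, bolted in the frame, axes as the frame's; immovable, but its place along the frame's x differs each time. Origin: centre of its underside, on the frame's floor; the face towards the gap is at its x = -40 mm, case top 46 mm above the worktop
- spacer_1: one of three equal aluminium spacers standing on the worktop: body 22 mm thick (x), 60 mm wide (y), 40 mm high; centred on it a grip fin 12 mm (x) by 24 mm (y), top 74 mm above the underside. About 0.1 kg. Origin: centre of the underside, z up; half a turn about z is the same. Goes into the frame upright, thickness along the frame's x. Take the fin across its 24 mm
- spacer_2: one of three equal aluminium spacers standing on the worktop: body 22 mm thick (x), 60 mm wide (y), 40 mm high; centred on it a grip fin 12 mm (x) by 24 mm (y), top 74 mm above the underside. About 0.1 kg. Origin: centre of the underside, z up; half a turn about z is the same. Goes into the frame upright, thickness along the frame's x. Take the fin across its 24 mm
- spacer_3: one of three equal aluminium spacers standing on the worktop: body 22 mm thick (x), 60 mm wide (y), 40 mm high; centred on it a grip fin 12 mm (x) by 24 mm (y), top 74 mm above the underside. About 0.1 kg. Origin: centre of the underside, z up; half a turn about z is the same. Goes into the frame upright, thickness along the frame's x. Take the fin across its 24 mm
- clamp (a joint): travel of the sliding clamp plate towards the module, m: 0 = open, 0.028 = hard end. A light spring (1 to 2.4 N) reopens it, so it must be held. Open, its face is at frame x = -50 mm; gap to the module 36 to 66 mm. Stopping short of 0.028 against the stack = enough spacers; reaching 0.028 = add another (4 mm or more of play is left for it). Push with 10 to 20 N
- clamp_pad (a point): centre of the front of the clamp's upright thumb plate (rubber patch), where one pushes towards the frame's +x; thumb plate 30 mm wide, 8 mm thick, from 38 to 82 mm above the worktop; this point is 62 mm up. Moves with the clamp
- clamp_face (a point): centre of the clamp's face towards the gap, 64 mm wide, 40 mm high; moves with the clamp
- boombox: fixed silver boombox between frame and spacers, 285 mm wide (its y) by 215 mm (x), 131 mm high; origin at the centre of its underside. Carry things over it or round its front
- sticky_pad: bystander, to be left where it lies: yellow sticky-note pad 76x76x14 mm, origin at the centre of the underside
- remote: bystander, to be left where it lies: grey remote control 215x62x24 mm, origin at the centre of the underside
- disc_case: bystander, to be left where it lies: flat disc case 126x143x10 mm, origin at the centre of the underside
Mind the look-alikes: they are no part of the job. Leave any brown or orange look-alike of the spacer_2 alone.

How it is judged:
By the outcome, as a careful person would: the job done as asked, in the order asked, and still so for the second after the job is handed in, while the arm keeps its last pose, push and grip.
It also fails if it takes over 72 s, if anything falls off the work surface, if the arm or the gripper's body presses on something with over 40 N, if the wrist force passes 120 N, or if a joint passes its speed limit or range.

## Working session

There is one attempt and no reset: what is moved stays moved. The work goes in short steps, Python scripts to look and compute and a tool call to move; the robot and the scene stay as the last step left them, time stands still between calls to the robot, and variables do not carry over. Pictures are saved under pics/ and viewed, at most 10 in all, crops included, and the job is handed in when it is done.

Besides the shell and the picture viewer there is one more tool, called in YAML: its name, and indented under it one key for each argument. step_arm: Moves the arm, as the interface text tells. Its arguments: {"type":"object","properties":{"plan":{"type":"array"},"squeeze":{"type":"number"}},"required":["plan"]}

```bash
mkdir -p pics; ls; cat > h.py <<'E'
from rig import *
import numpy as np, cv2, pickle
def K(c):
    f=c["color"].shape[0]/2/np.tan(np.radians(c["vertical_fov"])/2)
    return f
def cloud(c,T=None):
    f=K(c);d=c["depth"].astype(float);v,u=np.mgrid[:d.shape[0],:d.shape[1]]
    P=np.stack([(u-c["cx"])*d/f,(v-c["cy"])*d/f,d],-1)
    if T is None:
        R=cv2.Rodrigues(np.array(c["rvec"],float))[0];return (P-np.array(c["tvec"]).ravel())@R
    return P@T[:3,:3].T+T[:3,3]
E
python3 - <<'E'
from h import *
print(sense())
for n in("scene","side"):
    c=capture(n);pickle.dump(c,open(n+".pkl","wb"));cv2.imwrite(f"pics/{n}.png",c["color"][:,:,::-1])
E
```

```text
pics
{'time_s': 0.0, 'joints': array([-1.47340858e+00,  3.13493367e-01,  1.49843815e+00, -1.63133950e-05,
        1.33101304e+00, -2.23390414e-01]), 'dq': array([ 8.47291441e-04,  3.82019465e-04,  1.18828414e-03, -1.01922109e-03,
       -2.67939244e-05,  1.23398159e-03]), 'tau': array([ 8.39411587e-04, -4.12261963e+01, -2.59741312e+01, -1.65264105e-04,
        4.20312543e-03, -1.27675389e-05]), 'eef_pos': array([ 165.5092193 , -498.05541699,  303.3124247 ]), 'ee_rot': array([-6.75108353e-04,  9.87164685e-01,  1.59704187e-01,  3.46513224e-05]), 'force': array([-0.27023999,  0.25247518,  0.05932067]), 'wrist_torque': array([-0.037614  , -0.01136191, -0.01409555]), 'grip_force': 0.0, 'grip_width': 0.9973536458224257}
```

View pics/scene.png

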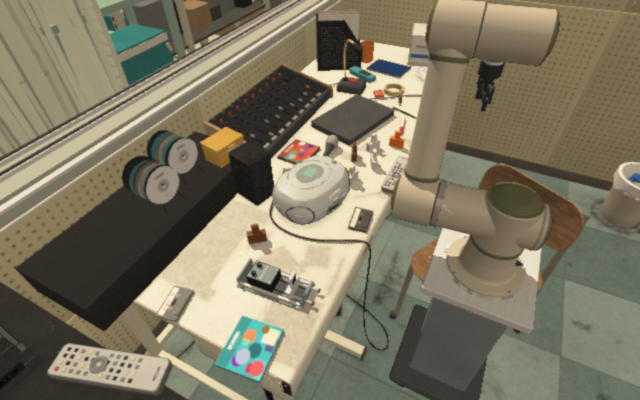

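View pics/side.png

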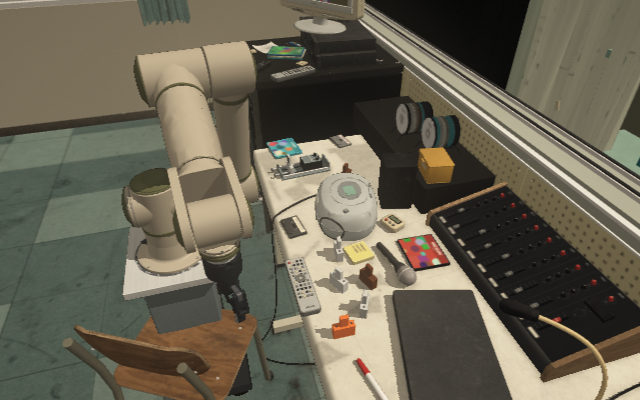

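The scene view shows the frame near (280,285) and the boombox near (312,188). In the side view the grey spacers are near (338,250), (337,280) and (364,303), with the brown look-alike at (368,275) and the orange one at (343,327). Next I build a top-down map.

```bash
python3 - <<'E'
from h import *
C={n:pickle.load(open(n+".pkl","rb")) for n in("scene","side")}
W={n:cloud(c) for n,c in C.items()}
for n,px in (("side",[(338,250),(337,280),(364,303),(368,275),(343,327),(347,205),(300,165),(301,285)]),("scene",[(280,285),(263,275),(312,190)])):
    for u,v in px: print(n,(u,v),W[n][v,u].round())
# topdown image 1px = 1mm over x 100..900? 
for n in W:
    P=W[n].reshape(-1,3);col=C[n]["color"].reshape(-1,3)
    m=(P[:,2]>-20)&(P[:,2]<250)&(C[n]["depth"].ravel()>0)
    P=P[m];col=col[m];o=np.argsort(P[:,2]);P=P[o];col=col[o]
    im=np.zeros((600,800,3),np.uint8)
    # columns: y from 700 to -700 ; rows x from 900..0  scale .57
    s=.6
    u=((650-P[:,1])*s).astype(int);v=((950-P[:,0])*s).astype(int)
    for p,q,k in zip(u,v,col):
        if 0<=p<799 and 0<=q<599: im[q:q+2,p:p+2]=k[::-1]
    cv2.imwrite(f"pics/top_{n}.png",im)
a=np.hstack([cv2.resize(C["side"]["color"][225:345,285:425,::-1],None,fx=3.2,fy=3.2,interpolation=cv2.INTER_CUBIC),cv2.resize(C["side"]["color"][130:250,255:365,::-1],None,fx=3.2,fy=3.2,interpolation=cv2.INTER_CUBIC)])
cv2.imwrite("pics/crop1.png",a);print(a.shape)
E
```

```text
side (338, 250) [ 509. -200.   38.]
side (337, 280) [ 467. -320.   39.]
side (364, 303) [ 512. -423.   42.]
side (368, 275) [ 560. -330.   43.]
side (343, 327) [ 432. -480.   40.]
side (347, 205) [576. -84. 117.]
side (300, 165) [523. 359.   9.]
side (301, 285) [ 364. -295.   23.]
scene (280, 285) [517. 340.   3.]
scene (263, 275) [560. 356.  46.]
scene (312, 190) [560.  49. 122.]
(384, 800, 3)
```

View pics/crop1.png

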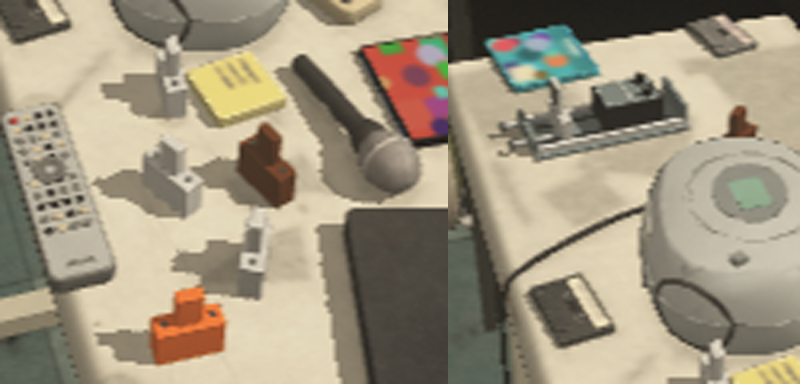

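View pics/top_side.png

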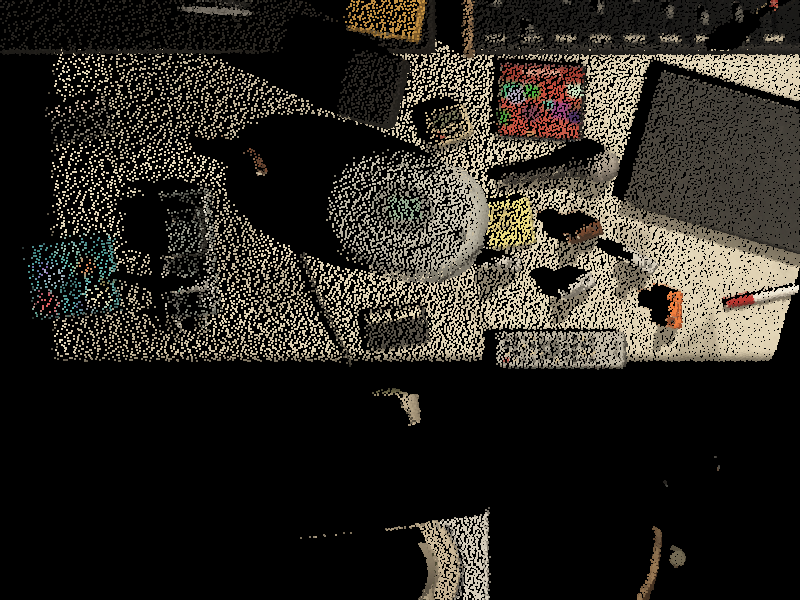

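The crop shows three grey spacers: left-half pixels (172,85), (172,175) and (255,260). The frame has its clamp end towards the robot and the module at the far end. I'll move over the spacers for a wrist view.

step_arm:
  plan:
    - {"offset": [28.3,-10.6,-3],"rot": [0,0,0],"gripper": 8.5}
    - {"offset": [28.3,-10.6,-3],"rot": [0,0,0],"gripper": 8.5}
    - {"offset": [28.3,-10.6,-3],"rot": [0,0,0],"gripper": 8.5}
    - {"offset": [28.3,-10.6,-3],"rot": [0,0,0],"gripper": 8.5}
    - {"offset": [28.3,-10.6,-3],"rot": [0,0,0],"gripper": 8.5}
    - {"offset": [28.3,-10.6,-3],"rot": [0,0,0],"gripper": 8.5}
    - {"offset": [28.3,-10.6,-3],"rot": [0,0,0],"gripper": 8.5}
    - {"offset": [28.3,-10.6,-3],"rot": [0,0,0],"gripper": 8.5}
    - {"offset": [28.3,-10.6,-3],"rot": [0,0,0],"gripper": 8.5}
    - {"offset": [28.3,-10.6,-3],"rot": [0,0,0],"gripper": 8.5}

```text
time_s: 1.1
eef_pos: [399.8, -309.3, 333.6]
ee_rot: [-0.0, 0.987, 0.159, -0.0]
force: [-0.1, 0.1, 0.2]
grip_width: 0.995
grip_force: 0.0
```

```bash
cat >> h.py <<'E'
from scipy.spatial.transform import Rotation as Ro
def tcp():
    s=sense();q=s["ee_rot"];T=np.eye(4);T[:3,:3]=Ro.from_quat([q[1],q[2],q[3],q[0]]).as_matrix();T[:3,3]=s["eef_pos"];return T
def wrist(name):
    T=tcp();c=capture("wrist");c["T"]=T@np.array(c["mount"]);pickle.dump(c,open(name+".pkl","wb"))
    cv2.imwrite(f"pics/{name}.png",c["color"][:,:,::-1]);return c,cloud(c,c["T"])
def go(pos,yaw):
    """tool-frame offset (cm) and rot (deg) to a downward tool at pos, tool y-axis at yaw deg (mod 180)"""
    T=tcp();R=T[:3,:3];cands=[]
    for k in(0,180):
        a=np.radians(yaw+k);y=np.array([np.cos(a),np.sin(a),0]);z=np.array([0,0,-1.]);x=np.cross(y,z)
        r=Ro.from_matrix(R.T@np.stack([x,y,z],1)).as_rotvec(degrees=True);cands.append(r)
    print("off",(R.T@(np.array(pos)-T[:3,3])/10).round(2),"rot",[c.round(1).tolist() for c in cands],"q6",sense()["joints"][5].round(2))
def rect(P,m,lo,hi):
    """min-area rect of the masked points in height band, world xy"""
    q=P[m&(P[...,2]>lo)&(P[...,2]<hi)][:,:2].astype(np.float32);return cv2.minAreaRect(q),len(q)
E
python3 - <<'E'
from h import *
c,P=wrist("w1");s=sense();print(s["time_s"],s["eef_pos"],s["joints"].round(2));print(np.array(c["mount"]).round(2),c["vertical_fov"])
col=c["color"].astype(int);sat=col.max(2)-col.min(2)
for lo,hi in((28,48),(65,85)):
    m=((c["depth"]>0)&(P[...,2]>lo)&(P[...,2]<hi)&(P[...,0]>300)).astype(np.uint8)
    n,l,st,ce=cv2.connectedComponentsWithStats(m)
    for i in range(1,n):
        if st[i,4]>60:
            k=l==i;r,_=rect(P,k,lo,hi);print(lo,st[i,4],ce[i].round(),np.round(r[0]),np.round(r[1]),round(r[2],1),col[k].mean(0).round(),P[k][:,2].mean().round(1))
E
```

```text
1.15 [ 399.83184513 -309.29738263  333.69112234] [-0.89  0.25  1.5  -0.    1.39  0.36]
[[ -0.    -0.96  -0.26  67.3 ]
 [  1.    -0.    -0.     0.9 ]
 [  0.    -0.26   0.96 -70.08]
 [  0.     0.     0.     1.  ]] 59.816755436460156
28 276 [136.   9.] [ 498. -106.] [ 6. 50.] 31.3 [56. 52. 44.] 39.4
28 1020 [233.  22.] [ 517. -185.] [60. 22.] 82.2 [165. 155. 138.] 39.5
28 1214 [376.  15.] [ 565. -321.] [20. 60.] 18.5 [80. 45. 24.] 39.3
28 5328 [586.  43.] [ 619. -532.] [213.  86.] 74.0 [59. 54. 47.] 28.7
28 1121 [443.  91.] [ 519. -413.] [61. 22.] 62.4 [163. 153. 135.] 39.1
28 985 [335. 100.] [ 477. -309.] [22. 60.] 26.8 [179. 168. 149.] 40.0
28 1091 [465. 183.] [ 438. -472.] [23. 60.] 88.4 [171.  74.  12.] 38.8
65 307 [110.   2.] [490. -94.] [ 6. 58.] 18.5 [82. 78. 67.] 71.3
65 409 [219.   8.] [ 517. -185.] [24. 12.] 84.7 [175. 164. 146.] 73.2
65 309 [386.   5.] [ 563. -322.] [ 8. 24.] 15.5 [81. 41. 18.] 72.5
65 433 [460.  90.] [ 520. -412.] [24. 13.] 61.5 [181. 170. 150.] 72.9
65 354 [338.  99.] [ 477. -309.] [12. 24.] 27.3 [203. 192. 171.] 73.8
65 375 [481. 192.] [ 438. -471.] [24. 12.] 0.5 [202.  92.  16.] 72.6
```

View pics/w1.png

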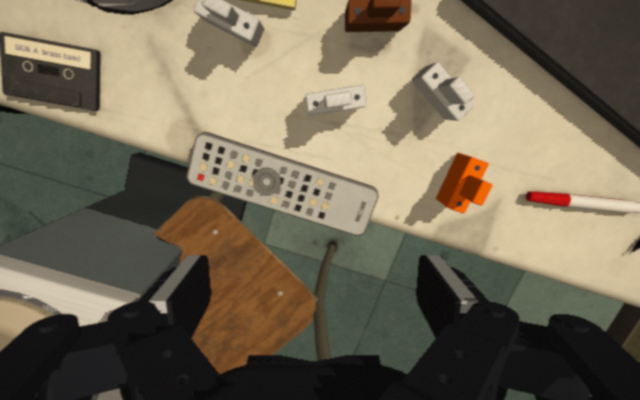

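The wrist view gives clean rectangles. Spacer C is at (477,-309), long axis 117°, and B is at (519.5,-412.5), 62°. A sits against the boombox, so I'll use C first and then B.

```bash
python3 - <<'E'
from h import *
go([477,-309,200],117);go([477,-309,116],117)
E
```

```text
off [ 7.34  2.4  13.37] rot [[0.0, 0.0, 171.3], [-0.0, 0.0, -8.7]] q6 0.36
off [ 7.34  2.4  21.77] rot [[0.0, 0.0, 171.3], [-0.0, 0.0, -8.7]] q6 0.36
```

step_arm:
  plan:
    - {"offset": [7.34,2.4,6],"rot": [0,0,-8.7],"gripper": 6}
    - {"offset": [7.34,2.4,10],"rot": [0,0,-8.7],"gripper": 6}
    - {"offset": [7.34,2.4,13.4],"rot": [0,0,-8.7],"gripper": 6}
    - {"offset": [7.34,2.4,13.4],"rot": [0,0,-8.7],"gripper": 6}
    - {"offset": [7.34,2.4,17],"rot": [0,0,-8.7],"gripper": 6}
    - {"offset": [7.34,2.4,20],"rot": [0,0,-8.7],"gripper": 6}
    - {"offset": [7.34,2.4,21.8],"rot": [0,0,-8.7],"gripper": 6}
    - {"offset": [7.34,2.4,21.8],"rot": [0,0,-8.7],"gripper": 6}
    - {"offset": [7.34,2.4,21.8],"rot": [0,0,-8.7],"gripper": 6}

```text
time_s: 2.05
eef_pos: [478.0, -309.1, 117.8]
ee_rot: [0.001, 0.972, 0.234, 0.001]
force: [0.2, -0.3, 0.3]
grip_width: 0.7
grip_force: 0.0
```

step_arm:
  plan:
    - {"offset": [0,0,0],"rot": [0,0,0],"gripper": 1.5}
    - {"offset": [0,0,0],"rot": [0,0,0],"gripper": 1.5}
    - {"offset": [0,0,0],"rot": [0,0,0],"gripper": 1.5}
    - {"offset": [0,0,0],"rot": [0,0,0],"gripper": 1.5}
    - {"offset": [0,0,0],"rot": [0,0,0],"gripper": 1.5}
    - {"offset": [0,0,0],"rot": [0,0,0],"gripper": 1.5}
    - {"offset": [0,0,0],"rot": [0,0,0],"gripper": 1.5}
    - {"offset": [0,0,0],"rot": [0,0,0],"gripper": 1.5}
  squeeze: 50

```text
time_s: 2.85
eef_pos: [478.2, -308.4, 117.1]
ee_rot: [0.001, 0.972, 0.234, 0.0]
force: [-2.2, 1.1, 6.3]
grip_width: 0.27
grip_force: 49.0
```

```bash
python3 - <<'E'
from h import *
s=sense();print(s["eef_pos"],s["joints"].round(2))
go([477,-309,310],117);go([400,-150,310],90);go([380,200,310],90);go([420,320,310],90)
E
```

```text
[ 478.17077766 -308.35540616  117.06905172] [-0.78  0.62  1.57 -0.    0.96  0.32]
off [ -0.13   0.04 -19.29] rot [[0.0, 0.2, -179.9], [0.1, -0.0, 0.1]] q6 0.32
off [  0.26 -17.62 -19.32] rot [[0.1, 0.1, -152.9], [0.1, -0.0, 27.1]] q6 0.32
off [ 14.42 -49.7  -19.37] rot [[0.1, 0.1, -152.9], [0.1, -0.0, 27.1]] q6 0.32
off [ 23.44 -58.56 -19.39] rot [[0.1, 0.1, -152.9], [0.1, -0.0, 27.1]] q6 0.32
```

step_arm:
  plan:
    - {"offset": [0,0,-5],"rot": [0,0,0],"gripper": 1.5}
    - {"offset": [0,0,-10],"rot": [0,0,0],"gripper": 1.5}
    - {"offset": [0,0,-15],"rot": [0,0,0],"gripper": 1.5}
    - {"offset": [0,0,-20],"rot": [0,0,0],"gripper": 1.5}
    - {"offset": [2,-5,-21.3],"rot": [0,0,0],"gripper": 1.5}
    - {"offset": [4,-10,-21.3],"rot": [0,0,5],"gripper": 1.5}
    - {"offset": [6,-15,-21.3],"rot": [0,0,10],"gripper": 1.5}
    - {"offset": [8,-20,-21.3],"rot": [0,0,15],"gripper": 1.5}
    - {"offset": [10,-25,-21.3],"rot": [0,0,20],"gripper": 1.5}
    - {"offset": [12,-30,-21.3],"rot": [0,0,25],"gripper": 1.5}
    - {"offset": [13,-34,-21.3],"rot": [0,0,27],"gripper": 1.5}

```text
time_s: 3.95
eef_pos: [441.0, 40.4, 329.1]
ee_rot: [-0.0, 1.0, -0.001, 0.0]
force: [2.1, 0.4, -0.4]
grip_width: 0.273
grip_force: 49.8
```

```bash
python3 - <<'E'
from h import *
s=sense();print(s["eef_pos"],s["joints"].round(2),s["force"])
go([400,345,330],90)
E
```

```text
[440.95382875  40.44673253 329.12448858] [-0.17  0.11  1.68  0.    1.35  1.4 ] [ 2.05621098  0.40017491 -0.44266841]
off [ -4.15 -30.45  -0.09] rot [[-0.0, 0.0, 179.9], [-0.0, -0.0, -0.1]] q6 1.4
```

step_arm:
  plan:
    - {"offset": [-1,-5,0],"rot": [0,0,0],"gripper": 1.5}
    - {"offset": [-2,-10,0],"rot": [0,0,0],"gripper": 1.5}
    - {"offset": [-3,-15,0],"rot": [0,0,0],"gripper": 1.5}
    - {"offset": [-4.1,-20,0],"rot": [0,0,0],"gripper": 1.5}
    - {"offset": [-4.1,-25,0],"rot": [0,0,0],"gripper": 1.5}
    - {"offset": [-4.1,-30.5,0],"rot": [0,0,0],"gripper": 1.5}
    - {"offset": [-4.1,-30.5,0],"rot": [0,0,0],"gripper": 1.5}
    - {"offset": [-4.1,-30.5,0],"rot": [0,0,0],"gripper": 1.5}
    - {"offset": [-4.1,-30.5,0],"rot": [0,0,0],"gripper": 1.5}

```text
time_s: 4.85
eef_pos: [400.3, 342.5, 328.9]
ee_rot: [0.0, 1.0, 0.0, -0.0]
force: [0.7, -0.5, -1.3]
grip_width: 0.268
grip_force: 49.9
```

```bash
python3 - <<'E'
from h import *
s=sense();print(s["time_s"],s["eef_pos"],s["joints"].round(2))
c,P=wrist("w2")
E
```

```text
4.85 [400.27029929 342.51683151 328.85833543] [ 0.49  0.3   1.45 -0.    1.39  2.06]
```

View pics/w2.png

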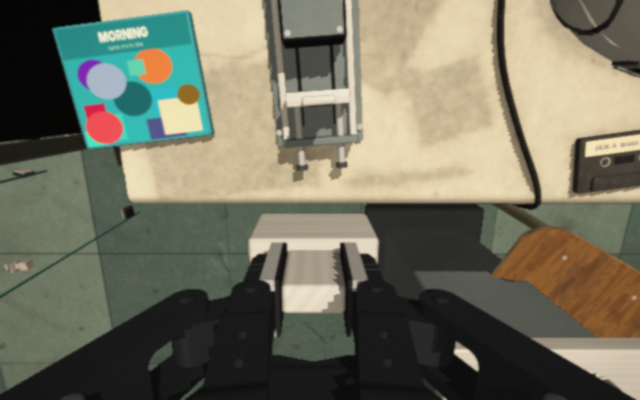

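The frame is at columns 270–360. The module's front edge is at row ~40, the clamp's thumb plate at about (318,97), the near bracket at row ~140 and the rods end at row ~168. I'll measure it from the depth.

```bash
python3 - <<'E'
from h import *
c=pickle.load(open("w2.pkl","rb"));P=cloud(c,c["T"]);v,u=np.mgrid[:400,:640]
roi=(u>255)&(u<375)&(v<185)&(c["depth"]>0)
print("floor z",np.median(P[(u>400)&(u<480)&(v>20)&(v<100)][:,2]))
for lo,hi in((10,18),(20,30),(30,50),(43,50),(55,90),(78,90)):
    m=(roi&(P[...,2]>lo)&(P[...,2]<hi)).astype(np.uint8);n,l,st,ce=cv2.connectedComponentsWithStats(m)
    for i in range(1,n):
        if st[i,4]>40:
            k=l==i;r,_=rect(P,k,lo,hi);q=P[k];print(lo,hi,st[i],np.round(r[0],1),np.round(r[1],1),round(r[2],1),"x",np.percentile(q[:,0],[1,99]).round(1),"y",np.percentile(q[:,1],[1,99]).round(1),"z",np.median(q[:,2]).round(1))
# rail orientation: outer edges of frame, per x-slice
for x in range(450,580,15):
    k=roi&(abs(P[...,0]-x)<5)&(P[...,2]>9)&(P[...,2]<17);
    if k.sum()>5: print(x,P[k][:,1].min().round(1),P[k][:,1].max().round(1))
E
```

```text
floor z 0.012072254074382727
10 18 [271   0  20 140 924] [501.4 375.7] [136.1   7.2] 4.2 x [434.6 568.5] y [368.2 383. ] z 14.0
10 18 [346   0  11 135 866] [504.1 302.5] [131.1   8.8] 3.0 x [439.6 568.4] y [295.4 309.2] z 14.0
10 18 [285  43  59   5  79] [527.9 340.8] [ 0.8 59.6] 4.4 x [525.9 530.4] y [312.  369.7] z 14.1
20 30 [284  40  61   7 102] [528.1 340.8] [ 0.7 59.6] 4.2 x [526.  530.3] y [311.7 370. ] z 25.3
20 30 [283 130  76  21 615] [432.2 334.1] [14.8 79.6] 9.4 x [425.7 440.2] y [295.4 372.8] z 25.8
20 30 [297 156  11  15  69] [407.3 355.1] [15.5  9.9] 13.4 x [400.2 414.8] y [349.3 358.8] z 21.5
20 30 [337 162  10   6  47] [406.3 310.7] [10.1  5.6] 89.1 x [403.4 409. ] y [305.7 315.2] z 21.6
30 50 [ 278    0   69   45 2862] [544.7 342.4] [35.  62.2] 2.8 x [526.5 560.6] y [312.1 372.6] z 46.9
30 50 [286  88  65  20 621] [476.1 337.2] [14.  63.8] 4.2 x [468.1 484.2] y [306.2 368.7] z 40.1
43 50 [ 278    0   69   43 2705] [545.2 342.4] [35.  61.9] 3.6 x [527.4 560.6] y [312.2 372.6] z 46.9
55 90 [302  95  34  12 335] [472.7 337.1] [ 8.6 29.4] 4.0 x [468.  477.3] y [322.7 351.7] z 81.7
78 90 [302  95  34  11 315] [473.  337.2] [ 8.  29.4] 4.0 x [468.9 477.3] y [322.7 351.7] z 81.7
450 289.4 375.7
465 297.0 376.4
480 297.2 377.1
495 298.9 378.6
510 300.4 379.6
525 300.9 381.0
540 302.2 381.6
555 302.6 383.2
570 304.2 384.0
```

```bash
python3 - <<'E'
from h import *
c=pickle.load(open("w2.pkl","rb"));Q=cloud(c,np.array(c["mount"]))  # tool frame
v,u=np.mgrid[:400,:640];roi=(u>245)&(u<385)&(v>205)&(v<320)&(c["depth"]>0)
for lo,hi in((73,84),(112,120),(30,50)):
    k=roi&(Q[...,2]>lo)&(Q[...,2]<hi)&(abs(Q[...,1])<34)&(Q[...,0]>-12)
    q=Q[k];
    if len(q)>10:
        r=cv2.minAreaRect(q[:,:2].astype(np.float32));print(lo,hi,len(q),np.round(r[0],1),np.round(r[1],1),round(r[2],1),q.min(0).round(1),q.max(0).round(1),np.median(q[:,2]).round(1))
for z in range(75,122,5):
    k=roi&(abs(Q[...,2]-z)<2.5)&(abs(Q[...,1])<29);print(z,k.sum(),np.percentile(Q[k][:,0],[5,50,95]).round(1) if k.sum() else "", np.polyfit(Q[k][:,1],Q[k][:,0],1).round(3) if k.sum()>20 else "")
go([513,340,180],94.2);go([513,340,124],94.2)
E
```

```text
73 84 2180 [4.3 0.5] [60.1 13. ] 89.9 [ -2.3 -29.5  73. ] [10.8 30.6 84. ] 77.5
112 120 165 [9.9 0.7] [ 1.  58.5] 0.1 [  9.4 -28.6 112. ] [ 10.5  29.9 115.9] 113.5
30 50 4285 [1.8 0.8] [50.5 24.6] 90.0 [-10.5 -24.4  30. ] [14.1 26.  50. ] 43.1
75 1057 [3.4 6.4 9.5] [0.008 6.456]
80 952 [ 4.4  9.6 10.3] [-2.000e-03  8.725e+00]
85 431 [ 9.6 10.  10.4] [-0.     9.992]
90 411 [ 9.6 10.  10.3] [1.000e-03 9.985e+00]
95 384 [ 9.6 10.  10.4] [1.000e-03 9.997e+00]
100 338 [ 9.7 10.  10.3] [-0.    10.005]
105 319 [ 9.6 10.  10.3] [0.    9.996]
110 298 [ 9.7 10.  10.3] [0.    9.989]
115 134 [ 9.6  9.9 10.3] [1.000e-03 9.939e+00]
120 0  
off [11.26  0.22 14.9 ] rot [[0.0, -0.0, 175.8], [0.0, 0.0, -4.2]] q6 2.06
off [11.26  0.21 20.5 ] rot [[0.0, -0.0, 175.8], [0.0, 0.0, -4.2]] q6 2.06
```

step_arm:
  plan:
    - {"offset": [5,0.1,0],"rot": [0,0,-2],"gripper": 1.5}
    - {"offset": [9,0.15,2],"rot": [0,0,-4.2],"gripper": 1.5}
    - {"offset": [11.26,0.15,6],"rot": [0,0,-4.2],"gripper": 1.5}
    - {"offset": [11.26,0.15,10],"rot": [0,0,-4.2],"gripper": 1.5}
    - {"offset": [11.26,0.15,13],"rot": [0,0,-4.2],"gripper": 1.5}
    - {"offset": [11.26,0.15,14.9],"rot": [0,0,-4.2],"gripper": 1.5}
    - {"offset": [11.26,0.15,14.9],"rot": [0,0,-4.2],"gripper": 1.5}
    - {"offset": [11.26,0.15,14.9],"rot": [0,0,-4.2],"gripper": 1.5}

```text
time_s: 5.7
eef_pos: [513.4, 341.2, 181.1]
ee_rot: [-0.0, 0.999, 0.037, 0.001]
force: [0.3, -0.2, -0.8]
grip_width: 0.271
grip_force: 49.9
```

```bash
python3 - <<'E'
from h import *
s=sense();print(s["time_s"],s["eef_pos"],s["force"]);go([513,340.6,124],94.2)
c,P=wrist("w3");cv2.imwrite("pics/w3.png",c["color"][:,:,::-1])
E
```

```text
5.7 [513.39864995 341.24729941 181.0577408 ] [ 0.29331368 -0.2346111  -0.79026477]
off [-0.05  0.06  5.71] rot [[0.1, -0.0, -180.0], [-0.0, -0.1, 0.0]] q6 1.89
```

View pics/w3.png

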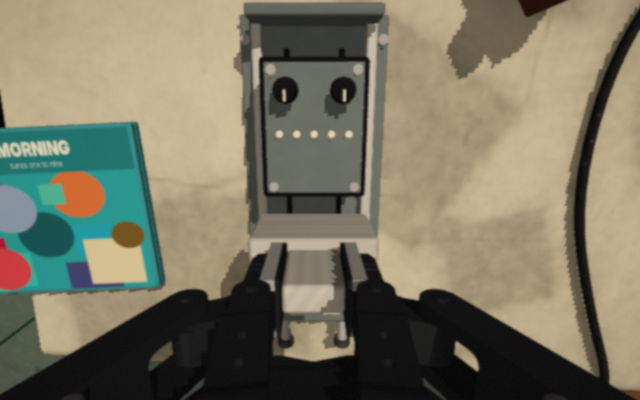

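The held spacer sits square behind the module, whose front edge is at row 194, and is laterally centred. I'll lower it.

step_arm:
  plan:
    - {"offset": [-0.05,0.06,2],"rot": [0,0,0],"gripper": 1.5}
    - {"offset": [-0.05,0.06,3.5],"rot": [0,0,0],"gripper": 1.5}
    - {"offset": [-0.05,0.06,4.5],"rot": [0,0,0],"gripper": 1.5}
    - {"offset": [-0.05,0.06,5.2],"rot": [0,0,0],"gripper": 1.5}
    - {"offset": [-0.05,0.06,5.6],"rot": [0,0,0],"gripper": 1.5}
    - {"offset": [-0.05,0.06,5.6],"rot": [0,0,0],"gripper": 1.5}
    - {"offset": [-0.05,0.06,5.6],"rot": [0,0,0],"gripper": 1.5}

```text
time_s: 6.45
eef_pos: [512.5, 341.6, 124.4]
ee_rot: [-0.0, 0.999, 0.037, 0.0]
force: [-0.2, 0.6, -1.1]
grip_width: 0.269
grip_force: 49.9
```

step_arm:
  plan:
    - {"offset": [0,0.05,0.05],"rot": [0,0,0],"gripper": 1.5}
    - {"offset": [0,0.05,0.1],"rot": [0,0,0],"gripper": 1.5}
    - {"offset": [0,0.05,0.14],"rot": [0,0,0],"gripper": 1.5}
    - {"offset": [0,0.05,0.14],"rot": [0,0,0],"gripper": 1.5}

```text
time_s: 6.85
eef_pos: [512.5, 341.1, 123.1]
ee_rot: [-0.0, 0.999, 0.037, 0.0]
force: [-0.7, -0.4, 4.7]
grip_width: 0.273
grip_force: 50.7
```

step_arm:
  plan:
    - {"offset": [0,0,0],"rot": [0,0,0],"gripper": 4.5}
    - {"offset": [0,0,0],"rot": [0,0,0],"gripper": 4.5}
    - {"offset": [0,0,0],"rot": [0,0,0],"gripper": 4.5}
    - {"offset": [0,0,0],"rot": [0,0,0],"gripper": 4.5}
    - {"offset": [0,0,-1],"rot": [0,0,0],"gripper": 4.5}
    - {"offset": [0,0,-3],"rot": [0,0,0],"gripper": 4.5}
    - {"offset": [0,0,-6],"rot": [0,0,0],"gripper": 4.5}
    - {"offset": [0,0,-9],"rot": [0,0,0],"gripper": 4.5}
    - {"offset": [-5,0,-9.5],"rot": [0,0,0],"gripper": 0}
    - {"offset": [-9,0,-9.5],"rot": [0,0,0],"gripper": 0}
    - {"offset": [-9,0,-9.5],"rot": [0,0,0],"gripper": 0}
    - {"offset": [-9,0,-9.5],"rot": [0,0,0],"gripper": 0}

```text
time_s: 8.05
eef_pos: [422.5, 334.5, 218.6]
ee_rot: [-0.0, 0.999, 0.038, 0.001]
force: [0.0, 0.5, 0.5]
grip_width: 0.002
grip_force: 0.0
```

```bash
python3 - <<'E'
from h import *
s=sense();print(s["time_s"],s["eef_pos"],s["force"],s["grip_width"])
c,P=wrist("w4");v,u=np.mgrid[:400,:640]
Q=cloud(c,np.array(c["mount"]))
A=np.array([np.cos(np.radians(4.2)),np.sin(np.radians(4.2))])
o=np.array([476.1,337.2])
S=(P[...,:2]-o)@A; L=(P[...,:2]-o)@np.array([-A[1],A[0]])
for n,lo,hi in(("fin/thumb tops",76,90),("body/module top",43,50)):
    m=((c["depth"]>0)&(P[...,2]>lo)&(P[...,2]<hi)&(abs(L)<50)&(S>-60)&(S<140)&(P[...,0]<620)).astype(np.uint8);k,l,st,ce=cv2.connectedComponentsWithStats(m)
    for i in range(1,k):
        if st[i,4]>60:
            w=l==i;print(n,ce[i].round(),"S",np.percentile(S[w],[1,99]).round(1),"L",np.percentile(L[w],[1,99]).round(1),P[w][:,2].mean().round(1))
# finger geometry in tool frame
k=(c["depth"]>0)&(Q[...,2]>20)&(Q[...,2]<80)&(abs(Q[...,1])<60)&(abs(Q[...,0])<40)
for z in range(20,80,8):
    w=k&(abs(Q[...,2]-z)<4)
    if w.any(): print(z,Q[w].min(0).round(),Q[w].max(0).round())
E
```

```text
8.05 [422.53485618 334.47832055 218.62835672] [0.02506913 0.54939249 0.5285312 ] 0.001973730191225828
fin/thumb tops [313.  67.] S [29.7 41.5] L [-11.   12.2] 79.8
fin/thumb tops [314. 136.] S [-6.9  0.7] L [-14.5  14.9] 81.7
body/module top [314.  23.] S [52.  78.1] L [-30.1  30.2] 46.9
body/module top [314.  74.] S [24.7 46.6] L [-28.9  29.8] 46.0
20 [-10. -34.  20.] [15. 36. 24.]
28 [-12. -31.  24.] [15. 32. 32.]
36 [-11. -16.  32.] [13. 17. 40.]
44 [  7. -13.  40.] [12. 14. 48.]
52 [  7. -13.  48.] [12. 14. 56.]
60 [  7. -13.  56.] [12. 14. 64.]
68 [  7. -12.  64.] [12. 13. 70.]
```

View pics/w4.png

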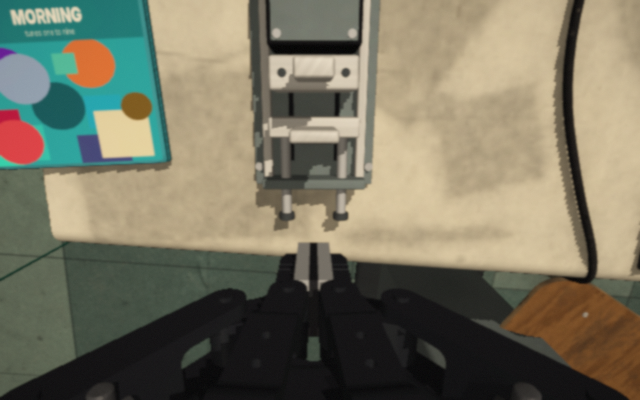

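The spacer stands upright in the gap, with its body at row ~74 and the module edge at row ~45. The clamp is open behind it. I'll lower the closed fingers behind the thumb plate.

step_arm:
  plan:
    - {"offset": [2,0.12,3],"rot": [0,0,0],"gripper": 0}
    - {"offset": [2,0.12,6],"rot": [0,0,0],"gripper": 0}
    - {"offset": [2,0.12,8.5],"rot": [0,0,0],"gripper": 0}
    - {"offset": [2,0.12,10],"rot": [0,0,0],"gripper": 0}
    - {"offset": [2,0.12,10],"rot": [0,0,0],"gripper": 0}
    - {"offset": [2.6,0.12,10],"rot": [0,0,0],"gripper": 0}
    - {"offset": [3.2,0.12,10],"rot": [0,0,0],"gripper": 0}
    - {"offset": [3.6,0.12,10],"rot": [0,0,0],"gripper": 0}
    - {"offset": [4,0.12,10],"rot": [0,0,0],"gripper": 0}
    - {"offset": [4,0.12,10],"rot": [0,0,0],"gripper": 0}

```text
time_s: 9.1
eef_pos: [463.1, 336.1, 117.8]
ee_rot: [-0.0, 0.999, 0.037, 0.0]
force: [-1.4, -0.1, 0.2]
grip_width: 0.002
grip_force: 0.5
```

step_arm:
  plan:
    - {"offset": [0.4,0,0],"rot": [0,0,0],"gripper": 0}
    - {"offset": [0.8,0,0],"rot": [0,0,0],"gripper": 0}
    - {"offset": [1.1,0,0],"rot": [0,0,0],"gripper": 0}
    - {"offset": [1.3,0,0],"rot": [0,0,0],"gripper": 0}
    - {"offset": [1.45,0,0],"rot": [0,0,0],"gripper": 0}
    - {"offset": [1.6,0,0],"rot": [0,0,0],"gripper": 0}
    - {"offset": [1.7,0,0],"rot": [0,0,0],"gripper": 0}
    - {"offset": [1.7,0,0],"rot": [0,0,0],"gripper": 0}

```text
time_s: 9.9
eef_pos: [479.6, 337.3, 117.5]
ee_rot: [-0.0, 0.999, 0.037, 0.0]
force: [-2.3, -0.6, 0.7]
grip_width: 0.003
grip_force: 1.0
```

step_arm:
  plan:
    - {"offset": [0.05,0,0],"rot": [0,0,0],"gripper": 0}
    - {"offset": [0.1,0,0],"rot": [0,0,0],"gripper": 0}
    - {"offset": [0.15,0,0],"rot": [0,0,0],"gripper": 0}
    - {"offset": [0.15,0,0],"rot": [0,0,0],"gripper": 0}

```text
time_s: 10.3
eef_pos: [480.5, 337.4, 117.5]
ee_rot: [0.0, 0.999, 0.037, -0.001]
force: [-7.0, -2.0, 3.3]
grip_width: 0.001
grip_force: 3.4
```

step_arm:
  plan:
    - {"offset": [0.05,0,0],"rot": [0,0,0],"gripper": 0}
    - {"offset": [0.1,0,0],"rot": [0,0,0],"gripper": 0}
    - {"offset": [0.1,0,0],"rot": [0,0,0],"gripper": 0}
    - {"offset": [0.1,0,0],"rot": [0,0,0],"gripper": 0}

```text
time_s: 10.7
eef_pos: [480.7, 337.4, 117.5]
ee_rot: [0.001, 0.999, 0.038, -0.002]
force: [-12.6, -2.3, 9.0]
grip_width: 0.001
grip_force: 6.2
```

step_arm:
  plan:
    - {"offset": [0.05,0,0],"rot": [0,0,0],"gripper": 0}
    - {"offset": [0.05,0,0],"rot": [0,0,0],"gripper": 0}
    - {"offset": [0.05,0,0],"rot": [0,0,0],"gripper": 0}
    - {"offset": [0.05,0,0],"rot": [0,0,0],"gripper": 0}
    - {"offset": [0.05,0,0],"rot": [0,0,0],"gripper": 0}

```text
time_s: 11.2
eef_pos: [480.7, 337.5, 117.5]
ee_rot: [0.001, 0.999, 0.038, -0.003]
force: [-15.6, -3.0, 10.5]
grip_width: 0.0
grip_force: 7.6
```

```bash
python3 - <<'E'
from h import *
s=sense();print(s["time_s"],s["eef_pos"],s["force"])
c,P=wrist("w5")
A=np.array([np.cos(np.radians(4.2)),np.sin(np.radians(4.2))]);o=np.array([476.1,337.2])
S=(P[...,:2]-o)@A; L=(P[...,:2]-o)@np.array([-A[1],A[0]])
for n,lo,hi in(("fin/thumb",70,90),("clamp plate",37,42.5),("tops",43,50)):
    m=((c["depth"]>0)&(P[...,2]>lo)&(P[...,2]<hi)&(abs(L)<50)&(S>-60)&(S<140)).astype(np.uint8);k,l,st,ce=cv2.connectedComponentsWithStats(m)
    for i in range(1,k):
        if st[i,4]>60:
            w=l==i;print(n,ce[i].round(),"S",np.percentile(S[w],[1,99]).round(1),"L",np.percentile(L[w],[1,99]).round(1),P[w][:,2].mean().round(1))
E
```

```text
11.2 [480.72154087 337.484467   117.50587608] [-15.64354139  -2.95450451  10.47769562]
fin/thumb [309. 202.] S [35.1 47.1] L [-11.  12.] 79.1
fin/thumb [311. 271.] S [-4.3 24.3] L [-14.1  14.4] 80.9
fin/thumb [256. 300.] S [11.5 12.8] L [15.1 20.3] 88.3
fin/thumb [370. 300.] S [11.4 12.9] L [-21.9 -16.8] 88.3
clamp plate [257. 220.] S [16.4 28.6] L [16.2 31.8] 40.0
clamp plate [364. 220.] S [16.5 28.7] L [-31.5 -15.3] 40.0
tops [311.  93.] S [ 32.5 108.1] L [-29.8  30.1] 46.8
tops [312. 224.] S [23.  24.2] L [-14.2  14.5] 48.1
```

View pics/w5.png

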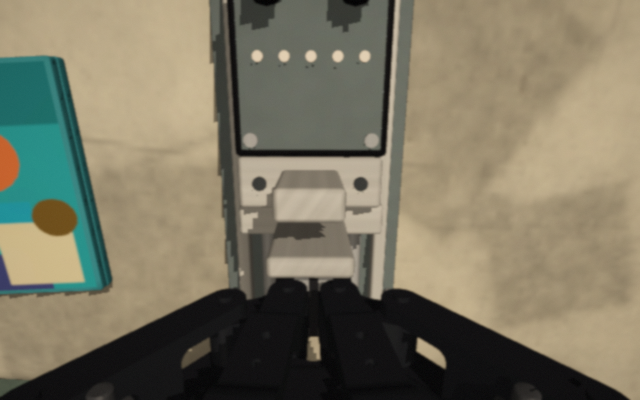

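The spacer is upright, nipped between the clamp plate (row ~220) and the module edge (row ~153). Clamp travel is about 22 mm, short of the 28 mm end, with roughly 16 N on it. I'm handing in.

```bash
python3 -c "
from rig import *
print(finish_job())"
```

```text
the job is handed in; nothing more can be done
None
```

One spacer was enough: it stands upright in the gap and stops the clamp at about 22 mm of its 28 mm travel, with the fingers still pushing at roughly 16 N; the job was handed in at about 11 s.

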